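# Load the sample carousel and lock its cover

## Robot

A 6-joint arm with a two-finger parallel gripper is mounted at the origin on a cart in front of the work surface, level with it; the furniture and walls round the work are solid. World frame = base frame: x ahead of the robot, y to its left, z up, the work surface at z = 0. Lengths are in m, angles in rad, forces in N, time in s.
With the tool pointing down it reaches from about 0.325 to 0.925 m from the base axis. Payload 3.1 kg.
Tool frame: the origin (TCP) lies midway between the tips of the shut fingers; the grasp point (between the pads) lies 19 mm behind it; z points along the fingers, y is the line along which they close (so a half turn about z gives the same grasp; the last joint's range is limited). The gripper opens to 85 mm and grips with 20 to 120 N. Pads are 22 mm wide; open, the fingers measure 114 mm over their backs; the gripper's body (76 mm by 85 mm) begins 54 mm behind the grasp point. The pads swing forward as they close: fully open they stand 13 mm farther back than shut.
Start: joints at [-1.404, 0.217, 1.613, -0, 1.311, -0.112], TCP at [0.172, -0.601, 0.231] pointing down, gripper open.
Joint ranges: [-2.75, 2.75], [-0.78, 2.1], [0.31, 2.55], [-1.13, 4.27], [0.13, 2.63], [-2.58, 2.58]. Speed limits (rad/s): [2.79, 2.79, 3.14, 3.14, 3.14, 3.14].

## Interface

Orientations are given as a rotation vector (axis times angle).
In Python, from bench import sense, camera, sign_off, recognise, trace, spot_point gives the robot as it stands. The module is installed in compiled form; this text tells all that it offers.
- The arm moves only by the tool apply_moves, never from a script. Its argument "moves" is a list of rows, each a list of 6 numbers: the shift along the world's x, y, z in m, then the turn, a rotation vector about the world's x, y, z in rad. In form: [[tx, ty, tz, ax, ay, az], ...]. A call has 1 to 12 rows; each row is the pose to reach, as a shift and turn from the pose commanded when the call began; what a row does not reach only later rows make up. A row lasts 1/10 s, in which the tool goes at most 50 mm and 8.59 degrees, less where a joint would pass 70% of its speed; a pose out of reach is approached as far as the arm can. A call with a gripper value outside its range is refused whole. "claw" is the opening, from 0 (shut) to 1 (fully open), set as the call begins (left out, the last holds). The fingers move at their own pace and stop on an object; the grip force is fixed at half the most. Time passes only in rows, so rows that repeat a pose let the fingers close. It gives the time, the measured TCP pose, the force, the opening and the grip force at its end, in the units of the state.
- sense(): the state, without advancing time (a new reading comes with each control period).
- camera(name): name is "scene" or "top"; returns a dict with "frame" (420x560x3 uint8, red, green, blue), "fx", "fy", "cx", "cy" (pixels), "rvec" (rotation vector, rad) and "tvec" (3), from world to camera coordinates, as OpenCV has them. Camera axes: x right, y down, z forward; pixel columns grow to the right and rows downward; lengths in m; the calibration is good to about 2 mm. A picture is of the moment at which its call begins. There is no depth.
- sign_off(): hands the job in; it is judged then, once.
Trained networks look in a picture, given as the dict that the camera call returned (one of the last four; its "shot" number tells which), for a name from the list of things; names that differ only in an ending like _2 or _b are one class to them, and where a whole thing is asked for, a point or a joint stands for the part that bears it (a point fixed in the world has none). Each returns a list of dicts, best first, with "confidence" (0 to 1); they miss things now and then, are a little off and sometimes report something else, mostly with a low value. They report only what shows in the picture. A call takes as long as a camera call. They do not tell look-alikes from the thing itself.
- recognise(picture, target): "extent" ([centre column, centre row, width, height] in pixels, round what is visible of it).
- trace(picture, target): "mask" (420x560 bool, what is visible of it) and "extent" ([centre column, centre row, width, height] in pixels, round what is visible of it).
- spot_point(picture, target): "at" ([row, column] in pixels: a listed point, or the origin of a listed thing).
The state is a dict: "t": time; "qpos": joint angles; "joint_vel": joint speeds; "tau": joint torques, N m; "position": TCP position; "ee_rot": TCP orientation; "force": force on the tool from outside, world axes, zero at the start; "torque": the same for the moment, N m; "gripper_width": opening from 0.0 (shut) to 1.0 (fully open); "grasp_force": force on a finger pad.
Only numpy, scipy, OpenCV 4.12 (cv2) and the standard library are available. Lean on these libraries where they do the work, as an engineer would, in place of code of your own. Each camera call takes 0.05 s, during which the arm holds its last target. There are 200 camera calls.

## Task

The round sample carousel is held shut for carriage by a squeeze lock. Squeeze the two side buttons of the lock together, lift it off and put it aside on the bench; then turn the dial cover until its opening stands over an empty pocket and stand a sample tin in it, and go on so until every tin standing on this bench to the right of the carousel is upright in a pocket of its own. Finally turn the opening back over the lock deck and put the lock back in it, fully seated with both buttons sprung out again, so that it is latched; leave the other things on the bench alone.

Things in the scene. Friction and masses are not known exactly. Their poses are not given: they have to be found in the camera images.
- carousel: Fixed round grey drum, 290 mm diameter, 50 mm high, on the bench; it never moves or turns. Origin on its axis at bench height, z up. Its x axis points to the lock deck, which takes one quarter; each other quarter (toward its +y, -x and -y) holds one square pocket. The dial cover lies on it: a flat aluminium disc, 290 mm diameter, 52 to 58 mm above the bench.
- cover (a joint): Turn of the dial cover about the drum's axis, rad, growing anticlockwise from above; 0: its opening is over the lock deck, 1.571: over pocket_0, +-3.142: pocket_1, -1.571: pocket_2. Turns two full turns each way from 0, no detents, stays where left (friction about 0.06 N m). With the lock in the opening it can turn only about 0.1 rad.
- grip_bar (a point): Grip of the cover: an upright black bar on the drum's axis, 70 mm long (along this y axis), 18 mm thick, 66 to 102 mm above the bench, on a round hub 60 mm wide up to 66 mm. This point is on the axis 86 mm above the bench. x axis: the direction of the opening, square to the bar's length. Pinch the bar across its 18 mm from above and twist.
- opening (a point): Centre of the opening of the cover, 88 mm from the drum's axis, 50 mm above the bench. The opening is a slot with parallel sides, 120 mm wide, which begins 45 mm from the axis and runs out through the rim. It turns with the cover; x axis outward.
- deck (a point): Middle of the slot in the lock deck, at the deck's top (50 mm above the bench), 88 mm from the drum's axis. The deck is a steel plate, 5 mm thick, with a rectangular slot for the hooks of the lock: 31 mm along the drum's x (outward) by 41 mm along its y; it is hollow below. Axes as the drum's.
- pocket_0 (a point): Centre of the floor (6 mm above the bench) of the pocket on the drum's +y side, 88 mm from its axis. A pocket is a square recess 80 x 80 mm, sides along the drum's x and y, walls only 12 mm above its floor (18 mm above the bench); above them the drum is open up to the cover, so that open fingers fit in through the opening. It holds one tin.
- pocket_1 (a point): Centre of the floor of the pocket on the drum's -x side, as pocket_0.
- pocket_2 (a point): Centre of the floor of the pocket on the drum's -y side, as pocket_0.
- lock: Loose squeeze lock, 190 g: grey flange 36 (x) x 108 (y) x 8 mm, housing 34 x 32 mm on it up to 54 mm, a button on either y side. Origin: centre of the flange's underside, z up. Two hooks, each moved by its button, stick out 16 mm below (on the bench it stands on them). At the start it sits in the opening, origin at the point deck, x along the drum's x, hooked under the deck. A half turn fits too.
- lock_grip (a point): Middle between the buttons, 38 mm above the flange's underside. Button faces are 26 mm wide (x), 22 mm high, 50 mm apart along y, 36 mm when pressed. Squeeze them between two fingers along y, and lift or lower the lock by them: held so, the hooks (34 mm in y, 24 in x) pass the deck slot with 3.5 mm to spare all round. Let go with the flange on the deck, they catch; it does not snap in unsqueezed.
- button_a (a joint): How far the button on the lock's +y side is pressed in, m: 0 out, 0.007 fully in. Its spring needs about 2 N to start and 7 N to go fully in. Out, its hook reaches 3.5 mm under the deck plate, 3 mm below it; it is free when pressed more than about 4 mm.
- button_b (a joint): The same for the button on the lock's -y side.
- tin_0: Round aluminium sample tin with a fixed lid, 58 mm diameter, 36 mm high (the straight body is about 55 mm wide and 34 mm high to the fingers). Origin at the centre of its underside, z up. Stands upright on the bench to the right of the carousel; may be absent.
- tin_1: Round aluminium sample tin with a fixed lid, 58 mm diameter, 34 mm high (the straight body is about 55 mm wide and 32 mm high to the fingers). Origin at the centre of its underside, z up. Stands upright on the bench to the right of the carousel; may be absent.
- tin_2: Round aluminium sample tin with a fixed lid, 65 mm diameter, 42 mm high (the straight body is about 62 mm wide and 40 mm high to the fingers). Origin at the centre of its underside, z up. Stands upright on the bench to the right of the carousel; may be absent.
- tin_3: Round aluminium sample tin with a fixed lid, 65 mm diameter, 42 mm high (the straight body is about 62 mm wide and 40 mm high to the fingers). Origin at the centre of its underside, z up. Stands upright on the bench to the right of the carousel; may be absent.
- dust_brush: Flat dusting brush with wooden handle, 200 mm long, lying to the left of the carousel; leave it alone. Origin at its middle, underside.
- collar: Black open metal ring, 104 mm diameter, 66 mm high, far left of the carousel; leave it alone. Origin at the centre of its underside.
- spanner: Combination spanner, 184 mm long, lying at the bench's far edge; leave it alone. Origin at its middle, underside.
Mind the look-alikes: they are no part of the job. What is meant by the lock is not pink or purple, and is the larger of those in its own colour.

How it is judged:
On the way, in this order (a step that is already met when the one before it is completed fails the run):
1. both side buttons of the lock are squeezed in while it sits on the deck (value of joint each of button_a, button_b above 0.0045 m and horizontal distance between lock and deck below 0.01 m and z of lock in the frame of carousel below 0.056 m), for 0.1 s.
2. the lock stands aside on the bench, clear of the carousel and let go (horizontal distance between lock and carousel above 0.16 m and height (world z) of lock below 0.07 m and contact force between the fingers and lock below 0.2 N), for 0.2 s.
3. the cover's opening has been turned over a pocket ((horizontal distance between opening and pocket_0 below 0.02 m or horizontal distance between opening and pocket_1 below 0.02 m or horizontal distance between opening and pocket_2 below 0.02 m)), for 0.2 s.
4. every tin stands in a pocket ((horizontal distance between tin_0 and pocket_0 below 0.02 m or horizontal distance between tin_0 and pocket_1 below 0.02 m or horizontal distance between tin_0 and pocket_2 below 0.02 m) and z of each of tin_0, tin_1, tin_2, tin_3 in the frame of carousel below 0.011 m and angle between each of tin_0, tin_1, tin_2, tin_3's own z axis and vertical below 0.12 rad and (horizontal distance between tin_1 and pocket_0 below 0.02 m or horizontal distance between tin_1 and pocket_1 below 0.02 m or horizontal distance between tin_1 and pocket_2 below 0.02 m) and (horizontal distance between tin_2 and pocket_0 below 0.02 m or horizontal distance between tin_2 and pocket_1 below 0.02 m or horizontal distance between tin_2 and pocket_2 below 0.02 m) and (horizontal distance between tin_3 and pocket_0 below 0.02 m or horizontal distance between tin_3 and pocket_1 below 0.02 m or horizontal distance between tin_3 and pocket_2 below 0.02 m)), for 0.2 s.
5. the cover's opening is back over the lock deck (horizontal distance between opening and deck below 0.013 m), for 0.2 s.
At the end, for the whole second after the job is handed in: Every tin stands upright (0.12 rad) on a pocket's floor, within 20 mm of its centre; the cover's opening is within 13 mm of the deck; the lock lies flat on the deck (height within 3 mm, 8 mm sideways), both buttons out to within 3 mm; all let go and at rest (all of step 4 and horizontal distance between lock and deck below 0.008 m and z of lock in the frame of carousel between 0.047 and 0.053 m and angle between lock's own z axis and vertical below 0.08 rad and angle between the x axis of lock and the x axis of carousel, either way round below 0.2 rad and value of joint each of button_a, button_b below 0.003 m and horizontal distance between opening and deck below 0.013 m and linear speed of each of lock, tin_0, tin_1, tin_2, tin_3 below 0.02 m/s); the robot touches nothing.
It fails at once if the brush is moved by more than 3 cm (distance of dust_brush from where it was at the start of the episode above 0.03 m).
It fails at once if the black ring is moved by more than 3 cm (distance of collar from where it was at the start of the episode above 0.03 m).
It fails at once if the spanner is moved by more than 3 cm (distance of spanner from where it was at the start of the episode above 0.03 m).
Of tin_0, tin_1, tin_2, tin_3 only 2 to 3 are there at a start; the rules pass over those that are not, and their reading is None.
At some moment in a run one of tin_0, tin_1, tin_2, tin_3 may be knocked a few centimetres aside while the robot is not near it.
It also fails if it takes over 210 s, if anything falls off the work surface, if the arm or the gripper's body presses on something with over 40 N, if the wrist force passes 120 N, or if a joint passes its speed limit or range.

## Working session

There is one attempt and no reset: what is moved stays moved. The work goes in short steps, Python scripts to look and compute and a tool call to move; the robot and the scene stay as the last step left them, time stands still between calls to the robot, and variables do not carry over. Pictures are saved under pics/ and viewed, at most 14 in all, crops included, and the job is handed in when it is done.

Besides the shell and the picture viewer there is one more tool, called after ">>>" by a JSON object that holds its "op" and its "data". apply_moves: Moves the arm, as the interface text tells. Its arguments: {"type":"object","properties":{"moves":{"type":"array","items":{"type":"array","items":{"type":"number"}}},"claw":{"type":"number"}},"required":["moves"]}

```bash
mkdir -p pics; cat > h.py <<'E'
import numpy as np, cv2
from bench import sense, camera, sign_off, recognise, trace, spot_point
def ray(p,u,v):
    R=cv2.Rodrigues(np.array(p['rvec'],float))[0]; t=np.array(p['tvec'],float)
    d=R.T@np.array([(u-p['cx'])/p['fx'],(v-p['cy'])/p['fy'],1]); return -R.T@t,d
def atz(p,u,v,z):
    o,d=ray(p,u,v); return o+d*(z-o[2])/d[2]
def proj(p,X):
    R=cv2.Rodrigues(np.array(p['rvec'],float))[0]; x=R@np.array(X,float)+np.array(p['tvec'],float)
    return np.array([p['fx']*x[0]/x[2]+p['cx'],p['fy']*x[1]/x[2]+p['cy']])
def save(p,n,box=None,s=1):
    f=p['frame'][:,:,::-1]
    if box: f=f[box[1]:box[3],box[0]:box[2]]
    cv2.imwrite('pics/'+n,cv2.resize(f,None,fx=s,fy=s,interpolation=cv2.INTER_CUBIC))
E
cat > a.py <<'E'
from h import *
print(sense())
for c in('top','scene'):
    p=camera(c); save(p,c+'0.png',s=1.4); print(c,ray(p,280,210))
    for n in['carousel','lock','lock_grip','grip_bar','opening','deck','pocket_0','tin_0','tin_2','dust_brush','collar','spanner']:
        for f in(recognise,spot_point):
            try: r=f(p,n)
            except Exception as e: print(n,e); continue
            print(n,[(np.round(x.get('extent',x.get('at')),1).tolist(),round(x['confidence'],2)) for x in r[:5]])
E
python3 a.py
```

```text
{'t': 0.0, 'qpos': array([-1.40419919e+00,  2.17751971e-01,  1.61489867e+00,  1.11139402e-05,
        1.31129911e+00, -1.12212416e-01]), 'joint_vel': array([ 0.00091705,  0.00150267, -0.00074399,  0.00124265, -0.00082907,
        0.0005446 ]), 'tau': array([ 1.17841209e-04, -3.96836543e+01, -3.03853333e+01, -1.04223761e-04,
        9.71929519e-03, -3.21997447e-06]), 'position': array([ 0.171891  , -0.60006825,  0.22998815]), 'ee_rot': array([-3.10878266e+00, -4.36203994e-01,  8.37431303e-05]), 'force': array([ 0.41856271, -0.58430409,  0.10600817]), 'torque': array([ 0.0056592 , -0.07734658,  0.00118248]), 'grasp_force': 0.0, 'gripper_width': 0.9982061986333257}
top (array([0.30464701, 0.03550849, 1.45391179]), array([ 0.16274333, -0.03388277, -0.98631842]))
carousel [([271.9, 210.3, 103.4, 103.1], 0.8)]
carousel [([207.5, 270.2], 0.95)]
lock [([241.7, 205.4, 21.5, 37.0], 0.92), ([373.9, 286.4, 16.5, 36.5], 0.82), ([157.6, 205.8, 26.7, 11.5], 0.73), ([113.2, 184.2, 22.7, 24.5], 0.6)]
lock [([205.1, 158.9], 0.78), ([185.3, 115.0], 0.76), ([285.5, 372.2], 0.75), ([204.6, 238.2], 0.7)]

[... 1796 characters left out ...]
g [([282.4, 223.8, 82.1, 54.8], 0.65)]
opening [([212.6, 263.0], 0.56)]
deck [([280.5, 227.6, 85.6, 69.0], 0.97)]
deck [([208.8, 259.1], 0.69)]
pocket_0 [([281.5, 224.4, 81.4, 57.4], 0.62), ([281.5, 229.6, 84.4, 63.8], 0.58)]
pocket_0 [([245.3, 260.7], 0.85), ([216.3, 295.3], 0.7), ([238.5, 300.6], 0.67)]
tin_0 [([358.8, 257.9, 19.0, 19.6], 0.64), ([396.4, 270.9, 17.0, 16.0], 0.53)]
tin_0 [([272.2, 394.9], 0.83), ([261.8, 357.1], 0.76)]
tin_2 [([358.8, 257.9, 19.0, 19.6], 0.64), ([396.4, 270.9, 17.0, 16.0], 0.53)]
tin_2 [([272.2, 394.9], 0.83), ([261.8, 357.1], 0.76)]
dust_brush [([280.9, 228.8, 83.5, 67.5], 0.31)]
dust_brush []
collar []
collar [([212.9, 279.1], 0.69)]
spanner []
spanner []
```

View pics/top0.png

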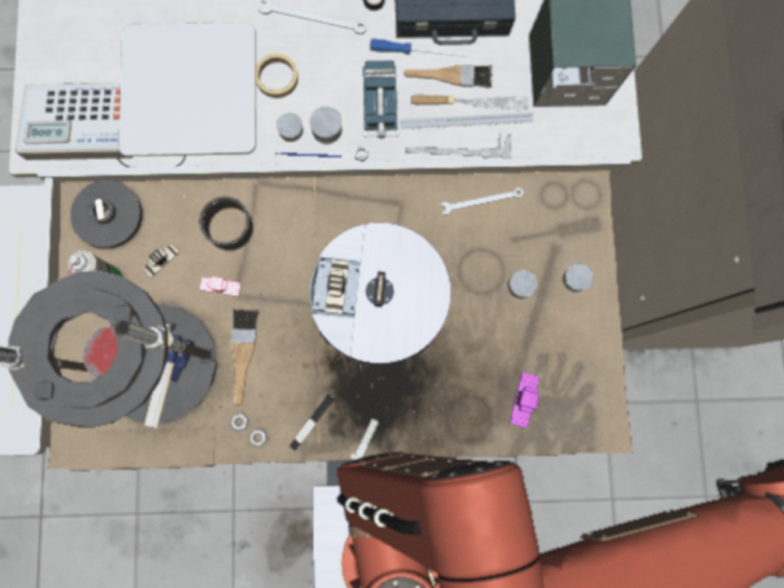

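View pics/scene0.png

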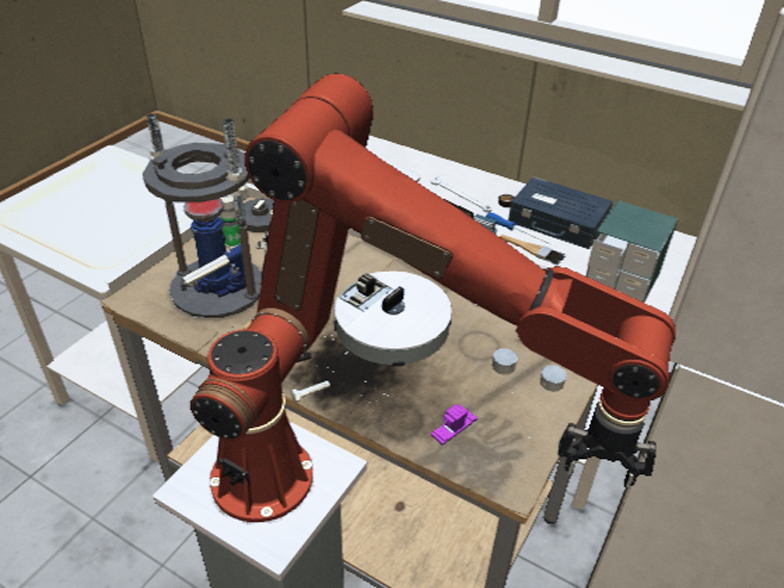

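Candidates for the lock in the top picture: the grey one in the drum (240,205), a small grey one (113,184), a pink one (157,205) and a purple one (375,285). The larger grey one, in the drum, fits the description. I'll check it in a close crop.

```bash
cat > b.py <<'E'
from h import *
p=camera('top'); save(p,'crop1.png',(205,150,435,265),3.4)
f=p['frame'].astype(int)
g=f.min(2)
m=(g>165).astype(np.uint8); m[:150]=0;m[270:]=0;m[:,:210]=0;m[:,335:]=0
m=cv2.morphologyEx(m,cv2.MORPH_CLOSE,np.ones((3,3)))
c=max(cv2.findContours(m,cv2.RETR_EXTERNAL,cv2.CHAIN_APPROX_NONE)[0],key=cv2.contourArea)
from scipy.optimize import least_squares
P=np.array([atz(p,u,v,.058)[:2] for u,v in cv2.convexHull(c)[:,0]])
r=least_squares(lambda x:np.hypot(*(P-x[:2]).T)-x[2],[*P.mean(0),.145],loss='soft_l1',f_scale=.002)
print('disc',r.x,abs(r.fun).mean())
for n,z in[('carousel',0),('lock',.05),('lock_grip',.088),('grip_bar',.086),('deck',.05)]:
    for x in spot_point(p,n)[:4]: print(n,np.round(x['at']),atz(p,x['at'][1],x['at'][0],z).round(4),round(x['confidence'],2))
for x in trace(p,'tin_0')[:4]:
    M=x['mask']; cc=max(cv2.findContours(M.astype(np.uint8),0,1)[0],key=cv2.contourArea)
    print('tin',x['extent'],x['confidence'],M.sum(),[ (atz(p,*cv2.minEnclosingCircle(cc)[0],z)[:2]).round(4).tolist() for z in(.0,.036,.042)])
    # bright top
for s in [(372,203),(412,198)]:
    pts=[]
    for a in np.arange(0,2*np.pi,.1):
        prof=[]
        rr=np.arange(3,20,.25)
        v=[cv2.getRectSubPix(p['frame'][:,:,2].astype(np.float32),(1,1),(float(s[0]+q*np.cos(a)),float(s[1]+q*np.sin(a))))[0,0] for q in rr]
        k=np.argmin(np.gradient(np.convolve(v,np.ones(5)/5,'valid')))+2
        pts.append(atz(p,s[0]+rr[k]*np.cos(a),s[1]+rr[k]*np.sin(a),.038)[:2])
    P=np.array(pts)
    r=least_squares(lambda x:np.hypot(*(P-x[:2]).T)-x[2],[*P.mean(0),.03],loss='soft_l1',f_scale=.002)
    print('tinfit',r.x,abs(r.fun).mean())
E
python3 b.py
```

```text
disc [0.54263431 0.0134829  0.14545486] 0.0007135255637715757
lock [286. 373.] [ 0.3137 -0.269   0.05  ] 0.95
lock [185. 117.] [0.6213 0.4571 0.05  ] 0.75
lock [206. 238.] [0.5508 0.1084 0.05  ] 0.74
lock [208. 274.] [0.5431 0.003  0.05  ] 0.61
lock_grip [286. 376.] [ 0.3113 -0.27    0.088 ] 0.85
lock_grip [205. 239.] [0.546 0.103 0.088] 0.75
lock_grip [185. 112.] [0.6142 0.4597 0.088 ] 0.72
lock_grip [202. 158.] [0.5623 0.3307 0.088 ] 0.64
grip_bar [202. 274.] [0.5522 0.0053 0.086 ] 0.6
deck [204. 239.] [0.5583 0.1059 0.05  ] 0.87
tin [372.1, 204.4, 23.9, 14.9] 0.82 338 [[0.5606, -0.2923], [0.5542, -0.2841], [0.5532, -0.2828]]
tin [410.8, 197.9, 20.5, 28.9] 0.76 342 [[0.568, -0.4107], [0.5615, -0.3996], [0.5604, -0.3978]]
tinfit [ 0.55513073 -0.28754107  0.02856588] 0.00048549109786141705
tinfit [ 0.56590329 -0.40467642  0.02830632] 0.0005951738735197321
```

View pics/crop1.png

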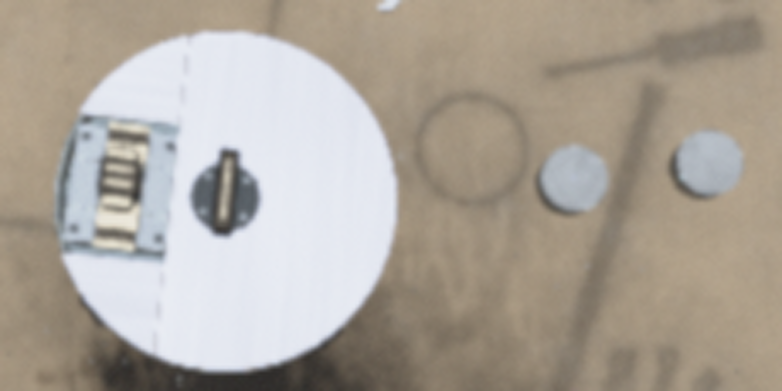

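The crop shows the large lock in the drum's opening at crop (120,185), with its gold flange about 108 mm long. Two 58 mm tins stand at (572,180) and (708,163), so the choice of lock is confirmed. Next I get the yaw.

```bash
cat > c.py <<'E'
from h import *
p=camera('top'); C=np.array([.5426,.0135])
w=lambda a,b,z: atz(p,205+(a+.5)/3.4-.5,150+(b+.5)/3.4-.5,z)[:2]
def yaw(d): return (np.degrees(np.arctan2(d[1],d[0])))
print('inner edge normal',yaw(w(178,122,.058)-w(165,258,.058))+90, 'bar',yaw(w(229,152,.102)-w(221,232,.102))+90)
# flange: gold segmentation
f=p['frame'].astype(int); m=((f[:,:,0]-f[:,:,2])>25)&(f[:,:,0]>120)
mm=np.zeros_like(m); mm[182:228,228:255]=m[182:228,228:255]
c=cv2.convexHull(np.argwhere(mm)[:,::-1].astype(np.int32))[:,0]
P=np.array([atz(p,u,v,.058)[:2] for u,v in c]).astype(np.float32)
r=cv2.minAreaRect(P*1000); print('flange',r, mm.sum())
ctr=np.array(r[0])/1000; print('dir',yaw(ctr-C),np.hypot(*(ctr-C)))
for th in (80,90,95,98,100): print(th,C+.088*np.array([np.cos(np.radians(th)),np.sin(np.radians(th))]))
# overlay
th0=np.radians(float(yaw(ctr-C)))
im=cv2.resize(p['frame'][150:265,205:345,::-1],None,fx=5,fy=5,interpolation=cv2.INTER_CUBIC).copy()
def L(th,q,z,col):
    ex=np.array([np.cos(th),np.sin(th)]);ey=np.array([-ex[1],ex[0]])
    pts=np.array([(proj(p,[*(C+a*ex+b*ey),z])-[205,150]+.5)*5 for a,b in q]).astype(np.int32)
    cv2.polylines(im,[pts],True,col,1)
L(th0,[(70,-54),(106,-54),(106,54),(70,54)] and [(.07,-.054),(.106,-.054),(.106,.054),(.07,.054)],.058,(0,0,255))
L(th0,[(-.009,-.035),(.009,-.035),(.009,.035),(-.009,.035)],.102,(0,255,0))
L(th0,[(.045,-.06),(.132,-.06),(.132,.06),(.045,.06)],.058,(255,0,0))
L(th0,[(.071,-.016),(.105,-.016),(.105,.016),(.071,.016)],.104,(255,255,0))
cv2.imwrite('pics/ov.png',im)
E
python3 c.py
```

```text
inner edge normal 83.34355271224675 bar 82.81663149781448Traceback (most recent call last):
  File "c.py", line 9, in <module>
    c=cv2.convexHull(np.argwhere(mm)[:,::-1].astype(np.int32))[:,0]
      ~~~~~~~~~~~~~~~~~~~~~~~~~~~~~~~~~~~~~~~~~~~~~~~~~~~~~~~~^^^^^
TypeError: 'NoneType' object is not subscriptable
```

```bash
sed -i 's/>25)&(f\[:,:,0\]>120)/>18)\&(f[:,:,0]>130)/; s/^th0=.*/th0=np.radians(83.)/' c.py; sed -i 's/^c=cv2.convexHull(.*/c=cv2.convexHull(np.ascontiguousarray(np.argwhere(mm)[:,::-1]).astype(np.int32))[:,0]/' c.py; python3 c.py
```

```text
inner edge normal 83.34355271224675 bar 82.81663149781448
flange ((553.9650268554688, 100.5313949584961), (29.634260177612305, 103.23939514160156), 81.42354583740234) 154
dir 82.5601085424724 0.08777031128945179
80 [0.55788104 0.10016308]
90 [0.5426 0.1015]
95 [0.53493029 0.10116513]
98 [0.53035277 0.10064359]
100 [0.52731896 0.10016308]
```

View pics/ov.png

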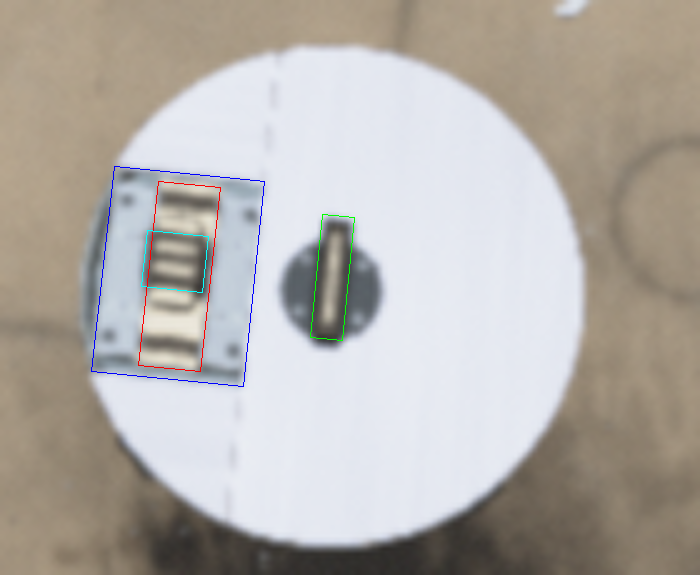

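The overlay agrees with a drum centre of (0.5426, 0.0135) and its x axis at 83°. The lock's grip is at about (0.553, 0.101, 0.088). I move above it.

>>> {"op": "apply_moves", "data": {"moves": [[0.381,0.702,0,0,0,1.17],[0.381,0.702,0,0,0,1.17],[0.381,0.702,0,0,0,1.17],[0.381,0.702,0,0,0,1.17],[0.381,0.702,0,0,0,1.17],[0.381,0.702,0,0,0,1.17],[0.381,0.702,0,0,0,1.17],[0.381,0.702,0,0,0,1.17],[0.381,0.702,0,0,0,1.17],[0.381,0.702,0,0,0,1.17],[0.381,0.702,0,0,0,1.17],[0.381,0.702,0,0,0,1.17]], "claw": 0.85}}

```text
t: 4.15
position: [0.459, -0.0716, 0.2318]
ee_rot: [2.352, 2.081, 0.001]
force: [0.4, -0.6, 1.2]
gripper_width: 0.849
grasp_force: 0.0
```

>>> {"op": "apply_moves", "data": {"moves": [[0.094,0.172,-0.05,0,0,0],[0.094,0.172,-0.05,0,0,0],[0.094,0.172,-0.05,0,0,0],[0.094,0.172,-0.05,0,0,0],[0.094,0.172,-0.05,0,0,0],[0.094,0.172,-0.05,0,0,0],[0.094,0.172,-0.05,0,0,0],[0.094,0.172,-0.05,0,0,0]]}}

```text
t: 4.95
position: [0.5522, 0.0972, 0.182]
ee_rot: [2.354, 2.079, 0.001]
force: [-0.1, -0.3, -0.1]
gripper_width: 0.853
grasp_force: 0.0
```

>>> {"op": "apply_moves", "data": {"moves": [[0.001,0.004,-0.04,0,0,0],[0.001,0.004,-0.08,0,0,0],[0.001,0.004,-0.1,0,0,0],[0.001,0.004,-0.114,0,0,0],[0.001,0.004,-0.114,0,0,0],[0.001,0.004,-0.114,0,0,0]]}}

```text
t: 5.55
position: [0.5542, 0.1019, 0.0685]
ee_rot: [2.353, 2.08, 0.002]
force: [-0.1, -0.6, 0.8]
gripper_width: 0.849
grasp_force: 0.0
```

```bash
python3 -c "
from h import *
p=camera('scene'); save(p,'s1.png',(215,160,325,240),6)
p=camera('top'); save(p,'t1.png',(205,150,345,265),5)"
```

```text
(no output)
```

View pics/s1.png

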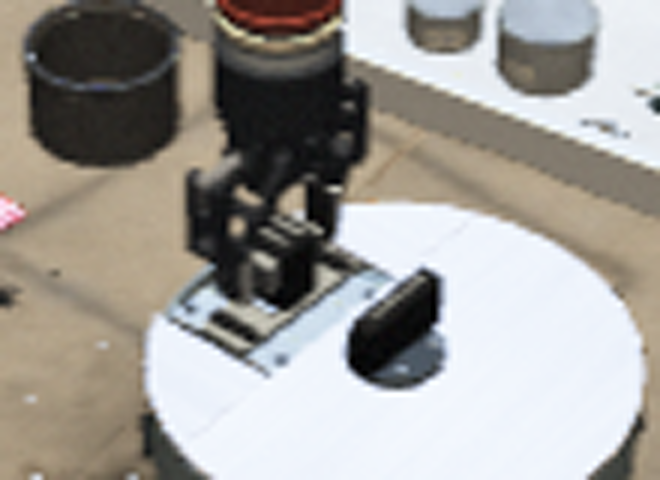

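The crop shows the fingers straddling the button housing at (270,270), and they look centred. I squeeze.

>>> {"op": "apply_moves", "data": {"moves": [[0,0,0,0,0,0],[0,0,0,0,0,0],[0,0,0,0,0,0],[0,0,0,0,0,0],[0,0,0,0,0,0],[0,0,0,0,0,0],[0,0,0,0,0,0],[0,0,0,0,0,0],[0,0,0,0,0,0],[0,0,0,0,0,0]], "claw": 0.3}}

```text
t: 6.65
position: [0.5551, 0.1028, 0.0707]
ee_rot: [2.351, 2.081, 0.004]
force: [-2.9, 1.2, 12.1]
gripper_width: 0.368
grasp_force: 62.8
```

>>> {"op": "apply_moves", "data": {"moves": [[0,0,0.003,0,0,0],[0,0,0.006,0,0,0],[0,0,0.01,0,0,0],[0,0,0.02,0,0,0],[0,0,0.03,0,0,0],[0,0,0.05,0,0,0],[0,0,0.08,0,0,0],[0,0,0.08,0,0,0],[0,0,0.08,0,0,0]]}}

```text
t: 7.55
position: [0.5541, 0.1025, 0.1486]
ee_rot: [2.351, 2.081, 0.003]
force: [-1.0, 0.4, -3.5]
gripper_width: 0.366
grasp_force: 60.4
```

```bash
python3 -c "
from h import *
p=camera('scene'); save(p,'s2.png',(215,140,325,240),6)"
```

```text
(no output)
```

View pics/s2.png

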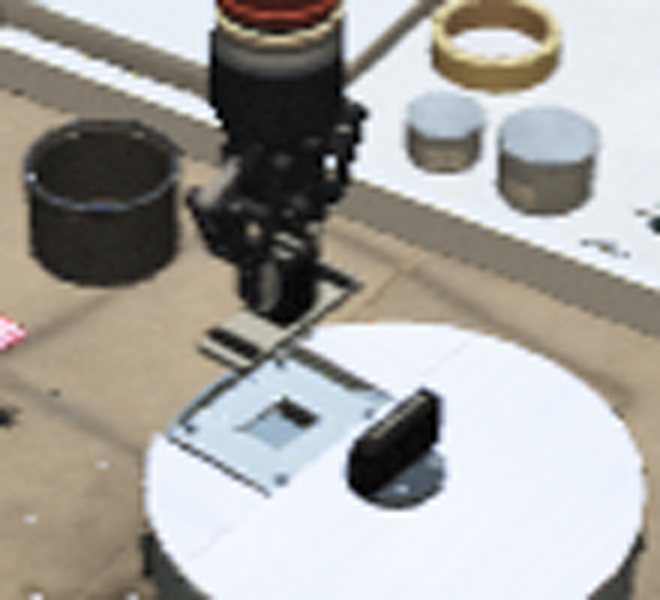

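The lock is lifted and held at about (280,290), and the deck slot is clear. I set it aside in front-right of the drum at (0.345, -0.11).

>>> {"op": "apply_moves", "data": {"moves": [[-0.03,-0.03,0.02,0,0,0],[-0.06,-0.06,0.02,0,0,0],[-0.09,-0.09,0.02,0,0,0],[-0.12,-0.12,0.02,0,0,0],[-0.15,-0.15,0.02,0,0,0],[-0.18,-0.18,0.02,0,0,0],[-0.209,-0.2125,0,0,0,0],[-0.209,-0.2125,-0.04,0,0,0],[-0.209,-0.2125,-0.08,0,0,0],[-0.209,-0.2125,-0.1,0,0,0],[-0.209,-0.2125,-0.105,0,0,0],[-0.209,-0.2125,-0.105,0,0,0]]}}

```text
t: 8.8
position: [0.3427, -0.1092, 0.041]
ee_rot: [-2.35, -2.079, 0.002]
force: [1.0, -0.7, -1.7]
gripper_width: 0.366
grasp_force: 60.3
```

>>> {"op": "apply_moves", "data": {"moves": [[0,0,-0.002,0,0,0],[0,0,-0.004,0,0,0],[0,0,-0.004,0,0,0],[0,0,-0.004,0,0,0]]}}

```text
t: 9.2
position: [0.3449, -0.1103, 0.039]
ee_rot: [2.351, 2.081, 0.001]
force: [-0.7, -0.2, -2.9]
gripper_width: 0.371
grasp_force: 60.3
```

>>> {"op": "apply_moves", "data": {"moves": [[0,0,0,0,0,0],[0,0,0,0,0,0],[0,0,0,0,0,0],[0,0,0,0,0,0],[0,0,0,0,0,0],[0,0,0,0,0,0],[0,0,0.02,0,0,0],[0,0,0.06,0,0,0],[0,0,0.1,0,0,0],[0,0,0.15,0,0,0],[0,0,0.15,0,0,0]], "claw": 0.85}}

```text
t: 10.3
position: [0.3491, -0.1127, 0.1959]
ee_rot: [2.341, 2.072, 0.008]
force: [0.6, -0.7, 0.1]
gripper_width: 0.85
grasp_force: 0.0
```

>>> {"op": "apply_moves", "data": {"moves": [[0.03,0.02,0,0,0,0.14],[0.06,0.04,0,0,0,0.28],[0.09,0.06,0,0,0,0.42],[0.12,0.08,0,0,0,0.56],[0.15,0.1,0,0,0,0.7],[0.18,0.12,0,0,0,0.84],[0.197,0.124,0,0,0,0.98],[0.197,0.124,0,0,0,1.12],[0.197,0.124,0,0,0,1.26],[0.197,0.124,0,0,0,1.4],[0.197,0.124,0,0,0,1.54],[0.197,0.124,0,0,0,1.571]], "claw": 0.6}}

```text
t: 11.5
position: [0.5407, 0.014, 0.1871]
ee_rot: [-0.186, -3.134, -0.0]
force: [0.4, -0.5, 0.0]
gripper_width: 0.605
grasp_force: 0.0
```

```bash
python3 -c "
from h import *
s=sense();print(s['position'],s['ee_rot'],s['qpos'])
p=camera('top'); save(p,'t2.png')
for x in spot_point(p,'lock'): print(x['at'],atz(p,x['at'][1],x['at'][0],.016),x['confidence'])"
```

```text
[0.54069161 0.01404241 0.18706249] [-1.86103267e-01 -3.13433498e+00 -4.54853748e-05] [-1.03791414e-01  8.25698843e-02  1.85195180e+00 -5.16738235e-05
  1.20880807e+00 -1.55595730e+00]
[284.3, 373.1] [ 0.31736593 -0.27659695  0.016     ] 0.84
[275.1, 313.1] [ 0.34842979 -0.10402203  0.016     ] 0.73
[205.0, 160.2] [0.56580751 0.3390985  0.016     ] 0.73
[187.0, 116.3] [0.62327499 0.46925258 0.016     ] 0.59
```

>>> {"op": "apply_moves", "data": {"moves": [[0.002,0,-0.04,0,0,0],[0.002,0,-0.08,0,0,0],[0.002,0,-0.1,0,0,0],[0.002,0,-0.112,0,0,0],[0.002,0,-0.112,0,0,0],[0.002,0,-0.112,0,0,0]]}}

```text
t: 12.2
position: [0.5441, 0.0139, 0.077]
ee_rot: [0.192, 3.134, -0.0]
force: [-0.6, -0.3, 0.3]
gripper_width: 0.598
grasp_force: 0.0
```

>>> {"op": "apply_moves", "data": {"moves": [[0,0,0,0,0,0],[0,0,0,0,0,0],[0,0,0,0,0,0],[0,0,0,0,0,0],[0,0,0,0,0,0],[0,0,0,0,0,0],[0,0,0,0,0,0],[0,0,0,0,0,0]], "claw": 0.05}}

```text
t: 13.0
position: [0.5445, 0.0134, 0.0781]
ee_rot: [0.19, 3.133, -0.002]
force: [-1.4, -3.0, 6.7]
gripper_width: 0.201
grasp_force: 60.9
```

>>> {"op": "apply_moves", "data": {"moves": [[0,0,0,0,0,-0.1],[0,0,0,0,0,-0.24],[0,0,0,0,0,-0.38],[0,0,0,0,0,-0.52],[0,0,0,0,0,-0.66],[0,0,0,0,0,-0.8],[0,0,0,0,0,-0.94],[0,0,0,0,0,-1.08],[0,0,0,0,0,-1.22],[0,0,0,0,0,-1.36],[0,0,0,0,0,-1.5],[0,0,0,0,0,-1.571]]}}

```text
t: 14.2
position: [0.5405, 0.0103, 0.0781]
ee_rot: [2.354, 2.08, -0.016]
force: [-13.5, -11.5, 15.9]
gripper_width: 0.199
grasp_force: 62.2
```

>>> {"op": "apply_moves", "data": {"moves": [[0,0,0,0,0,0],[0,0,0,0,0,0]]}}

```text
t: 14.4
position: [0.5406, 0.0103, 0.0781]
ee_rot: [2.351, 2.084, -0.016]
force: [-12.3, -11.9, 14.8]
gripper_width: 0.195
grasp_force: 62.2
```

>>> {"op": "apply_moves", "data": {"moves": [[0,0,0,0,0,0],[0,0,0,0,0,0],[0,0,0,0,0,0],[0,0,0,0,0,0],[0,0,0.03,0,0,0],[0,0,0.07,0,0,0],[0,-0.04,0.12,0,0,0],[0,-0.08,0.12,0,0,0],[0,-0.12,0.12,0,0,0],[0,-0.16,0.12,0,0,0],[0,-0.2,0.12,0,0,0],[0,-0.2,0.12,0,0,0]], "claw": 0.6}}

```text
t: 15.6
position: [0.5434, -0.1904, 0.1965]
ee_rot: [2.356, 2.075, -0.001]
force: [0.4, 0.9, -0.0]
gripper_width: 0.601
grasp_force: 0.0
```

```bash
cat > d.py <<'E'
from h import *
import sys
C=np.array([float(sys.argv[1]),float(sys.argv[2])]); th0=np.radians(float(sys.argv[3]))
s=sense();print(s['position'],s['ee_rot'])
p=camera('top')
B=[205,150];im=cv2.resize(p['frame'][150:270,205:345,::-1],None,fx=5,fy=5,interpolation=cv2.INTER_CUBIC).copy()
def L(th,q,z,col):
    ex=np.array([np.cos(th),np.sin(th)]);ey=np.array([-ex[1],ex[0]])
    pts=np.array([(proj(p,[*(C+a*ex+b*ey),z])-B+.5)*5 for a,b in q]).astype(np.int32)
    cv2.polylines(im,[pts],True,col,1)
L(th0,[(-.009,-.035),(.009,-.035),(.009,.035),(-.009,.035)],.102,(0,200,0))
L(th0,[(.045,-.06),(.132,-.06),(.132,.06),(.045,.06)],.058,(255,0,0))
L(th0,[(.048,-.04),(.128,-.04),(.128,.04),(.048,.04)],.018,(0,0,255))
L(0,[(.145*np.cos(a),.145*np.sin(a)) for a in np.arange(0,6.3,.1)],.058,(0,160,160))
cv2.imwrite('pics/'+sys.argv[4],im)
E
python3 d.py .541 .012 -7 ov2.png
```

```text
[ 0.54341861 -0.19044954  0.19648921] [ 2.35568571e+00  2.07494908e+00 -1.37156233e-03]
```

View pics/ov2.png

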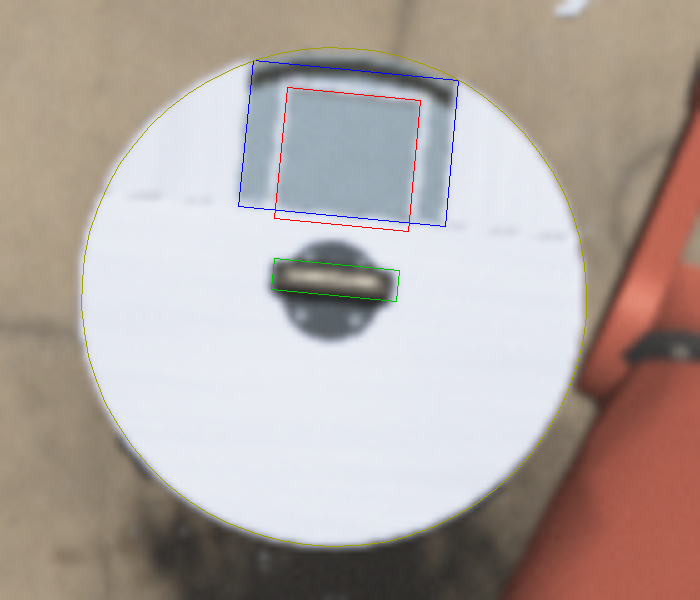

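The opening and the pocket line up with the overlay using axis (0.541, 0.012). I go over the nearer tin with the tool turned by -90°.

>>> {"op": "apply_moves", "data": {"moves": [[0.002,-0.02,0,0,0,-0.14],[0.004,-0.04,0,0,0,-0.28],[0.006,-0.06,-0.02,0,0,-0.42],[0.008,-0.08,-0.04,0,0,-0.56],[0.0105,-0.098,-0.06,0,0,-0.7],[0.0105,-0.098,-0.08,0,0,-0.84],[0.0105,-0.098,-0.09,0,0,-0.98],[0.0105,-0.098,-0.1,0,0,-1.12],[0.0105,-0.098,-0.1,0,0,-1.26],[0.0105,-0.098,-0.1,0,0,-1.4],[0.0105,-0.098,-0.1,0,0,-1.54],[0.0105,-0.098,-0.1,0,0,-1.571]], "claw": 1}}

```text
t: 16.85
position: [0.5541, -0.282, 0.0959]
ee_rot: [-3.134, 0.194, 0.001]
force: [0.3, 0.3, -0.8]
gripper_width: 1.002
grasp_force: 0.0
```

```bash
python3 -c "
from h import *
s=sense();print(s['position'],s['ee_rot'],s['qpos'])
p=camera('top');
for n in('tin_0',):
  for x in spot_point(p,n): print(x['at'],atz(p,x['at'][1],x['at'][0],0),x['confidence'])
q=camera('scene'); save(q,'s3.png',(300,190,430,300),5)
for x in spot_point(q,n): print(x['at'],atz(q,x['at'][1],x['at'][0],0),x['confidence'])"
```

```text
[ 0.55409867 -0.28196466  0.09586953] [-3.13436667e+00  1.93894523e-01  9.47889258e-04] [-5.83929079e-01  3.53818476e-01  1.71506226e+00  8.74557652e-04
  1.07385093e+00  1.11001407e+00]
[198.1, 409.1] [ 0.57095509 -0.40365493  0.        ] 0.53
[260.9, 354.3] [ 0.54470249 -0.27429164  0.        ] 0.84
[275.2, 394.2] [ 0.55572279 -0.41210099  0.        ] 0.68
```

View pics/s3.png

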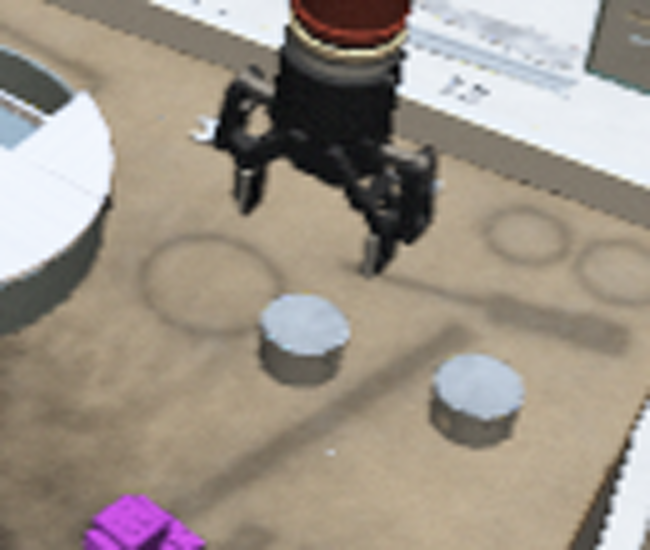

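>>> {"op": "apply_moves", "data": {"moves": [[0,-0.006,-0.02,0,0,0],[0,-0.006,-0.04,0,0,0],[0,-0.006,-0.06,0,0,0],[0,-0.006,-0.08,0,0,0],[0,-0.006,-0.089,0,0,0],[0,-0.006,-0.089,0,0,0],[0,-0.006,-0.089,0,0,0]]}}

```text
t: 17.75
position: [0.5542, -0.2901, 0.0078]
ee_rot: [3.135, -0.191, 0.001]
force: [-0.3, 0.6, 0.3]
gripper_width: 1.003
grasp_force: 0.0
```

>>> {"op": "apply_moves", "data": {"moves": [[0,0,0,0,0,0],[0,0,0,0,0,0],[0,0,0,0,0,0],[0,0,0,0,0,0],[0,0,0,0,0,0],[0,0,0,0,0,0],[0,0,0,0,0,0],[0,0,0,0,0,0]], "claw": 0.45}}

```text
t: 18.55
position: [0.5551, -0.291, 0.0091]
ee_rot: [3.134, -0.192, 0.005]
force: [0.1, 0.0, 5.6]
gripper_width: 0.624
grasp_force: 63.9
```

>>> {"op": "apply_moves", "data": {"moves": [[0,0,0.02,0,0,0],[0,0,0.05,0,0,0],[0,0,0.09,0,0,0],[0,0.01,0.13,0,0,0],[0.01,0.04,0.14,0,0,0],[0.02,0.08,0.14,0,0,0],[0.03,0.12,0.14,0,0,0],[0.04,0.16,0.14,0,0,0],[0.05,0.2,0.14,0,0,0],[0.06,0.24,0.14,0,0,0],[0.07,0.28,0.14,0,0,0],[0.0735,0.2925,0.14,0,0,0]]}}

```text
t: 19.75
position: [0.6269, 0.0064, 0.1466]
ee_rot: [-3.135, 0.186, 0.002]
force: [-0.1, -0.3, -1.8]
gripper_width: 0.619
grasp_force: 63.2
```

>>> {"op": "apply_moves", "data": {"moves": [[0,0,0,0,0,0],[0,0,0,0,0,0]]}}

```text
t: 19.95
position: [0.6266, 0.0017, 0.1467]
ee_rot: [3.135, -0.191, -0.002]
force: [0.6, -0.1, -1.0]
gripper_width: 0.623
grasp_force: 63.2
```

>>> {"op": "apply_moves", "data": {"moves": [[0.0015,0,-0.03,0,0,0],[0.0015,0,-0.06,0,0,0],[0.0015,0,-0.08,0,0,0],[0.0015,0,-0.1,0,0,0],[0.0015,0,-0.11,0,0,0],[0.0015,0,-0.12,0,0,0],[0.0015,0,-0.127,0,0,0],[0.0015,0,-0.13,0,0,0],[0.0015,0,-0.13,0,0,0]]}}

```text
t: 20.85
position: [0.6288, 0.0023, 0.0174]
ee_rot: [3.136, -0.192, 0.0]
force: [0.4, 0.0, -0.9]
gripper_width: 0.625
grasp_force: 63.2
```

>>> {"op": "apply_moves", "data": {"moves": [[0,0,-0.001,0,0,0],[0,0,-0.002,0,0,0],[0,0,-0.002,0,0,0]]}}

```text
t: 21.15
position: [0.629, 0.0026, 0.0157]
ee_rot: [3.136, -0.191, 0.001]
force: [-0.0, 0.7, -1.0]
gripper_width: 0.623
grasp_force: 63.2
```

>>> {"op": "apply_moves", "data": {"moves": [[0,0,0,0,0,0],[0,0,0,0,0,0],[0,0,0,0,0,0],[0,0,0,0,0,0],[0,0,0.02,0,0,0],[0,0,0.05,0,0,0],[0,0,0.09,0,0,0],[0,-0.02,0.13,0,0,0],[0,-0.07,0.14,0,0,0],[0,-0.12,0.14,0,0,0],[0,-0.17,0.14,0,0,0],[0,-0.17,0.14,0,0,0]], "claw": 0.8}}

```text
t: 22.35
position: [0.6288, -0.1741, 0.1562]
ee_rot: [3.132, -0.201, 0.003]
force: [-0.4, 1.6, 0.0]
gripper_width: 0.8
grasp_force: 0.0
```

```bash
python3 d.py .541 .012 -7 ov3.png
```

```text
[ 0.62875235 -0.17410669  0.15616796] [ 3.13163436 -0.20123624  0.00325073]
```

View pics/ov3.png

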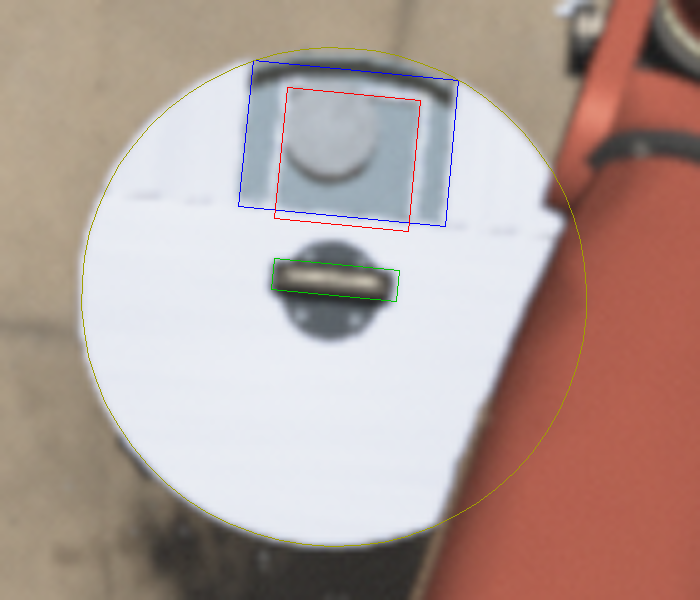

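The tin is in the pocket, with its top centred at crop (333,140). I measure the offset.

```bash
cat > e.py <<'E'
from h import *
import sys
from scipy.optimize import least_squares
# fit circle centre of top at height z near pixel (u,v)
def fit(p,s,z):
    im=p['frame'][:,:,2].astype(np.float32);pts=[];rr=np.arange(4,16,.25)
    for a in np.arange(0,2*np.pi,.1):
        v=np.array([cv2.getRectSubPix(im,(1,1),(float(s[0]+q*np.cos(a)),float(s[1]+q*np.sin(a))))[0,0] for q in rr])
        k=np.argmax(abs(np.gradient(np.convolve(v,np.ones(5)/5,'valid'))))+2
        pts.append(atz(p,s[0]+rr[k]*np.cos(a),s[1]+rr[k]*np.sin(a),z)[:2])
    P=np.array(pts);r=least_squares(lambda x:np.hypot(*(P-x).T)-.029,P.mean(0),loss='soft_l1',f_scale=.002)
    return r.x,abs(r.fun).mean()
if __name__=='__main__':
    p=camera('top')
    print('placed',atz(p,271.1,177.5,.041),fit(p,(271.1,177.5),.041),sense()['position'])
    q=camera('scene')
    for n,pp in(('top',p),('scene',q)):
        for x in recognise(pp,'tin_0'): print(n,x['extent'],x['confidence'],atz(pp,x['extent'][0],x['extent'][1],.018))
E
python3 e.py
```

```text
placed [0.63497448 0.01016385 0.041     ] (array([0.64438638, 0.01339793]), np.float64(0.0040552300585152455)) [ 0.62844833 -0.16894253  0.15526593]
top [410.5, 200.3, 17.3, 22.2] 0.88 [ 0.56092136 -0.40191797  0.018     ]
top [265.9, 210.7, 96.5, 101.7] 0.67 [0.54053635 0.02780835 0.018     ]
top [270.1, 176.8, 19.4, 15.7] 0.62 [0.64256043 0.01267244 0.018     ]
scene [394.8, 270.9, 16.9, 17.4] 0.79 [ 0.55734828 -0.41031962  0.018     ]
scene [294.6, 210.2, 17.0, 14.1] 0.73 [0.64548    0.01535084 0.018     ]
```

```bash
python3 -c "
from h import *
q=camera('scene'); save(q,'s4.png',(255,180,345,250),8)"
```

```text
(no output)
```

View pics/s4.png

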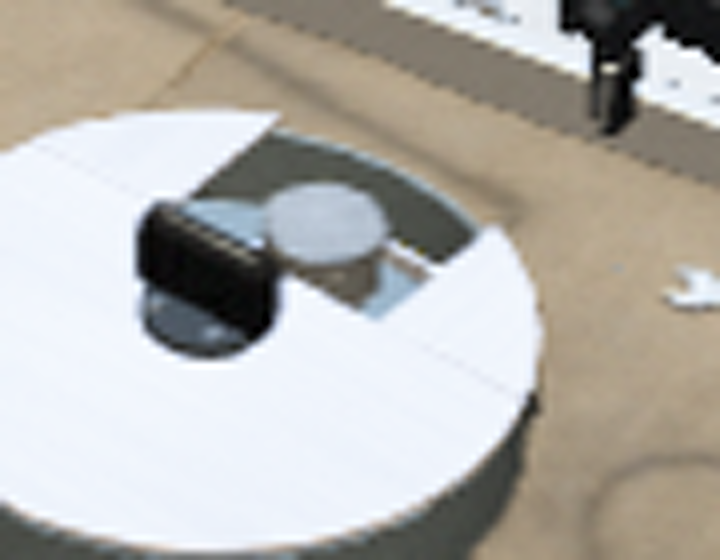

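```bash
python3 -c "
from h import *
p=camera('top');q=camera('scene')
o1,d1=ray(p,271.1,177.5);o2,d2=ray(q,295.5,207.4)
for n,(u,v) in (('tin',(295.5,207.4)),):
  for z in(.036,.040,.042,.046,.052):print(z,atz(p,271.1,177.5,z)[:2].round(4),atz(q,u,v,z)[:2].round(4))
A=np.stack([d1,-d2],1);s=np.linalg.lstsq(A,o2-o1,rcond=None)[0];print(o1+d1*s[0],o2+d2*s[1])
for n,uv in(('standing tin',(410.5,200.3)),):
  print(sense()['t'])
"
```

```text
0.036 [0.6361 0.0101] [0.6422 0.0105]
0.04 [0.6352 0.0101] [0.6379 0.0083]
0.042 [0.6347 0.0102] [0.6358 0.0072]
0.046 [0.6338 0.0103] [0.6316 0.005 ]
0.052 [0.6324 0.0104] [0.6253 0.0017]
[0.63505471 0.0101577  0.04065682] [0.63677019 0.00769645 0.04110203]
22.75
```

>>> {"op": "apply_moves", "data": {"moves": [[-0.01,0.02,0,0,0,0.14],[-0.02,0.04,0,0,0,0.28],[-0.03,0.06,0,0,0,0.42],[-0.04,0.08,0,0,0,0.56],[-0.05,0.1,0,0,0,0.7],[-0.06,0.12,0,0,0,0.84],[-0.07,0.14,0,0,0,0.98],[-0.08,0.16,0,0,0,1.12],[-0.0875,0.18,0,0,0,1.26],[-0.0875,0.18,0,0,0,1.4],[-0.0875,0.18,0,0,0,1.54],[-0.0875,0.18,0,0,0,1.571]], "claw": 0.6}}

```text
t: 23.95
position: [0.541, 0.0138, 0.1554]
ee_rot: [2.347, 2.088, 0.0]
force: [0.6, 0.7, 0.0]
gripper_width: 0.6
grasp_force: 0.0
```

>>> {"op": "apply_moves", "data": {"moves": [[0,0,0,0,0,0],[0,0,0,0,0,0]]}}

```text
t: 24.15
position: [0.5411, 0.0131, 0.1553]
ee_rot: [2.352, 2.082, 0.0]
force: [0.8, 0.7, -0.3]
gripper_width: 0.598
grasp_force: 0.0
```

>>> {"op": "apply_moves", "data": {"moves": [[0,-0.001,-0.03,0,0,0],[0,-0.001,-0.06,0,0,0],[0,-0.001,-0.078,0,0,0],[0,-0.001,-0.078,0,0,0],[0,-0.001,-0.078,0,0,0]]}}

```text
t: 24.65
position: [0.5412, 0.0116, 0.0774]
ee_rot: [-2.353, -2.081, 0.0]
force: [-0.7, -0.7, 0.2]
gripper_width: 0.598
grasp_force: 0.0
```

>>> {"op": "apply_moves", "data": {"moves": [[0,0,0,0,0,0],[0,0,0,0,0,0],[0,0,0,0,0,0],[0,0,0,0,0,0],[0,0,0,0,0,0],[0,0,0,0,0,0],[0,0,0,0,0,0],[0,0,0,0,0,0]], "claw": 0.05}}

```text
t: 25.45
position: [0.5407, 0.0116, 0.079]
ee_rot: [-2.352, -2.081, 0.002]
force: [-4.4, 0.1, 5.5]
gripper_width: 0.202
grasp_force: 62.9
```

>>> {"op": "apply_moves", "data": {"moves": [[0,0,0,0,0,-0.1],[0,0,0,0,0,-0.24],[0,0,0,0,0,-0.38],[0,0,0,0,0,-0.52],[0,0,0,0,0,-0.66],[0,0,0,0,0,-0.8],[0,0,0,0,0,-0.94],[0,0,0,0,0,-1.08],[0,0,0,0,0,-1.22],[0,0,0,0,0,-1.36],[0,0,0,0,0,-1.5],[0,0,0,0,0,-1.571]]}}

```text
t: 26.65
position: [0.5388, 0.014, 0.079]
ee_rot: [-3.131, 0.198, 0.01]
force: [-9.8, 7.9, 11.5]
gripper_width: 0.194
grasp_force: 63.7
```

>>> {"op": "apply_moves", "data": {"moves": [[0,0,0,0,0,0],[0,0,0,0,0,0]]}}

```text
t: 26.85
position: [0.5388, 0.0141, 0.079]
ee_rot: [-3.131, 0.193, 0.01]
force: [-10.1, 6.9, 11.8]
gripper_width: 0.196
grasp_force: 63.7
```

>>> {"op": "apply_moves", "data": {"moves": [[0,0,0,0,0,0],[0,0,0,0,0,0],[0,0,0,0,0,0],[0,0,0,0,0,0],[0,0,0.03,0,0,0],[0,0,0.07,0,0,0],[0,-0.04,0.1,0,0,0.1],[0,-0.08,0.1,0,0,0.24],[0,-0.12,0.1,0,0,0.38],[0,-0.16,0.1,0,0,0.52],[0,-0.2,0.1,0,0,0.66],[0,-0.24,0.1,0,0,0.8]], "claw": 0.6}}

```text
t: 28.05
position: [0.5411, -0.2305, 0.1773]
ee_rot: [2.96, 1.052, 0.0]
force: [1.0, 0.2, 0.1]
gripper_width: 0.601
grasp_force: 0.0
```

>>> {"op": "apply_moves", "data": {"moves": [[0.02,-0.04,0,0,0,0.14],[0.02,-0.08,0,0,0,0.28],[0.02,-0.1,0,0,0,0.42],[0.02,-0.1,0,0,0,0.56],[0.02,-0.1,0,0,0,0.7],[0.02,-0.1,0,0,0,0.771],[0.02,-0.1,0,0,0,0.771]], "claw": 1}}

```text
t: 28.75
position: [0.5611, -0.3289, 0.1769]
ee_rot: [-2.353, -2.081, 0.0]
force: [-0.0, -0.5, -0.4]
gripper_width: 1.002
grasp_force: 0.0
```

```bash
cat > g.py <<'E'
from h import *
from e import fit
s=sense();print(s['position'],s['ee_rot'])
p=camera('top');q=camera('scene')
for n,pp in(('top',p),('scene',q)):
    for x in recognise(pp,'tin_0')[:3]: print(n,np.round(x['extent'],1),x['confidence'],atz(pp,x['extent'][0],x['extent'][1],.018))
    for x in recognise(pp,'pocket_1')[:3]: print(n,np.round(x['extent'],1))
u=proj(q,[.565,-.405,.035]);print(u)
save(q,'s5.png',(int(u[0])-45,int(u[1])-60,int(u[0])+45,int(u[1])+30),6)
E
python3 g.py; python3 d.py .5405 .012 -97 ov4.png
```

```text
[ 0.56105243 -0.32892235  0.1769276 ] [-2.35325357e+00 -2.08075677e+00  2.79315228e-04]
top [269.7 212.  103.8 104.7] 0.54 [0.53637131 0.01671324 0.018     ]
top [315.1 278.2  15.3  42.3] 0.46 [ 0.33932211 -0.10925283  0.018     ]
top [268.5 209.1 100.   96.5]
top [271.1 208.   96.3 104.7]
scene [283.1 227.4  85.5  65.9] 0.6 [0.54211225 0.00287717 0.018     ]
scene [397.1 270.2  18.3  16.8] 0.53 [ 0.56430126 -0.41551838  0.018     ]
scene [278.6 227.6  86.5  66.4]
[395.01464226 265.18473073]
[ 0.56125288 -0.32849698  0.17730967] [ 2.35329495e+00  2.08117391e+00 -3.55552404e-05]
```

View pics/ov4.png

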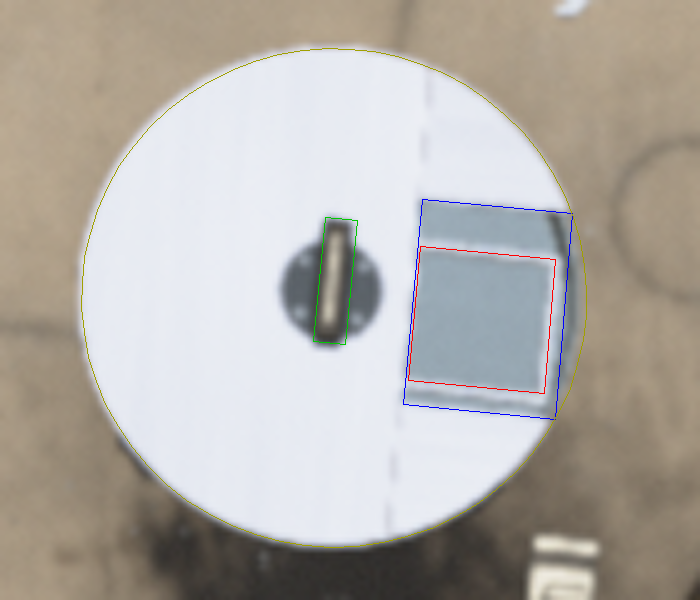

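>>> {"op": "apply_moves", "data": {"moves": [[0.003,-0.04,0,0,0,0],[0.003,-0.077,0,0,0,0],[0.003,-0.077,-0.03,0,0,0],[0.003,-0.077,-0.06,0,0,0],[0.003,-0.077,-0.09,0,0,0],[0.003,-0.077,-0.1,0,0,0],[0.003,-0.077,-0.1,0,0,0]]}}

```text
t: 29.8
position: [0.5628, -0.4042, 0.0747]
ee_rot: [-2.349, -2.078, 0.001]
force: [-0.6, 0.2, -0.0]
gripper_width: 0.999
grasp_force: 0.0
```

```bash
python3 g.py
```

```text
[ 0.56279656 -0.40416781  0.07472603] [-2.34913376e+00 -2.07844480e+00  9.60537932e-04]
top [268.5 210.8  99.   98. ] 0.75 [0.54004337 0.02015384 0.018     ]
top [267.7 209.3  99.8 103. ] 0.26 [0.5445848 0.0223941 0.018    ]
top [271.1 208.5 104.5  98.6]
scene [396.2 270.6  19.2  16.6] 0.81 [ 0.5610508  -0.41368877  0.018     ]
scene [280.1 228.1  85.6  60.3]
[395.01464226 265.18473073]
```

View pics/s5.png

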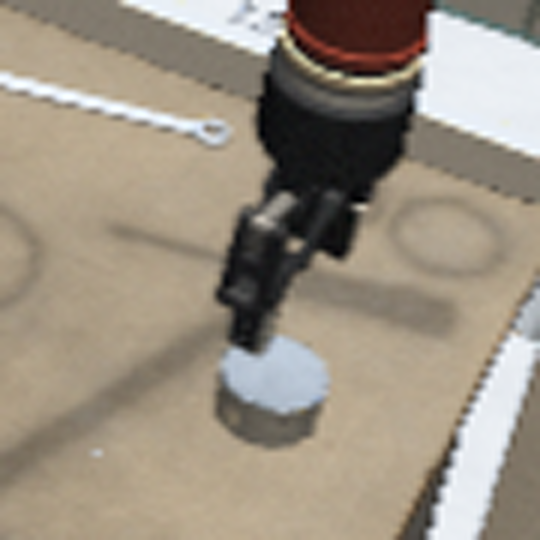

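The tin sits under the open fingers at (275,390), within about 3 mm of where I expected it. I descend and grip.

>>> {"op": "apply_moves", "data": {"moves": [[-0.001,-0.002,-0.02,0,0,0],[-0.001,-0.002,-0.04,0,0,0],[-0.001,-0.002,-0.06,0,0,0],[-0.001,-0.002,-0.069,0,0,0],[-0.001,-0.002,-0.069,0,0,0],[-0.001,-0.002,-0.069,0,0,0]]}}

```text
t: 30.7
position: [0.5636, -0.4077, 0.0086]
ee_rot: [2.352, 2.082, 0.0]
force: [0.3, -0.7, -0.6]
gripper_width: 1.002
grasp_force: 0.0
```

>>> {"op": "apply_moves", "data": {"moves": [[0,0,0,0,0,0],[0,0,0,0,0,0],[0,0,0,0,0,0],[0,0,0,0,0,0],[0,0,0,0,0,0],[0,0,0,0,0,0],[0,0,0,0,0,0],[0,0,0,0,0,0]], "claw": 0.45}}

```text
t: 31.5
position: [0.5645, -0.4086, 0.0103]
ee_rot: [2.35, 2.08, 0.001]
force: [0.6, -1.0, 6.4]
gripper_width: 0.622
grasp_force: 63.7
```

>>> {"op": "apply_moves", "data": {"moves": [[0,0,0.02,0,0,0],[0,0,0.06,0,0,0],[0,0.02,0.1,0,0,0],[-0.004,0.05,0.12,0,0,0],[-0.008,0.09,0.12,0,0,0],[-0.012,0.13,0.12,0,0,0],[-0.016,0.17,0.12,0,0,0],[-0.02,0.21,0.12,0,0,0],[-0.024,0.25,0.12,0,0,0],[-0.03,0.29,0.12,0,0,0],[-0.034,0.32,0.12,0,0,0],[-0.0347,0.333,0.12,0,0,0]]}}

```text
t: 32.7
position: [0.5268, -0.0717, 0.1282]
ee_rot: [-2.348, -2.083, 0.001]
force: [-0.0, -0.6, -1.1]
gripper_width: 0.622
grasp_force: 63.3
```

>>> {"op": "apply_moves", "data": {"moves": [[0,0,0,0,0,0],[0,0,0,0,0,0]]}}

```text
t: 32.9
position: [0.5288, -0.0753, 0.1287]
ee_rot: [2.352, 2.081, -0.0]
force: [0.2, -0.2, -1.2]
gripper_width: 0.618
grasp_force: 63.3
```

>>> {"op": "apply_moves", "data": {"moves": [[0.001,0,-0.03,0,0,0],[0.001,0,-0.05,0,0,0],[0.001,0,-0.07,0,0,0],[0.001,0,-0.085,0,0,0],[0.001,0,-0.1,0,0,0],[0.001,0,-0.107,0,0,0],[0.001,0,-0.111,0,0,0],[0.001,0,-0.113,0,0,0],[0.001,0,-0.113,0,0,0]]}}

```text
t: 33.8
position: [0.5305, -0.0748, 0.0163]
ee_rot: [2.351, 2.081, 0.001]
force: [0.7, -0.5, -1.5]
gripper_width: 0.62
grasp_force: 63.3
```

>>> {"op": "apply_moves", "data": {"moves": [[0,0,0,0,0,0],[0,0,0,0,0,0],[0,0,0,0,0,0],[0,0,0,0,0,0],[0,0,0.02,0,0,0],[0,0,0.05,0,0,0],[0,0,0.09,0,0,0],[0,0,0.13,0,0,0],[0,-0.04,0.14,0,0,0],[0,-0.08,0.14,0,0,0],[0,-0.13,0.14,0,0,0],[0,-0.13,0.14,0,0,0]], "claw": 0.8}}

```text
t: 35.0
position: [0.53, -0.2102, 0.1564]
ee_rot: [2.355, 2.073, -0.001]
force: [-0.0, -0.3, 0.6]
gripper_width: 0.8
grasp_force: 0.0
```

```bash
python3 d.py .5405 .012 -97 ov5.png; python3 - <<'E'
from h import *
q=camera('scene'); u=proj(q,[.53,-.075,.04]);print(u,sense()['qpos'])
b=(int(u[0])-35,int(u[1])-40,int(u[0])+35,int(u[1])+50)
a=cv2.imread('pics/ov5.png')[150:450,340:640]
c=cv2.resize(q['frame'][b[1]:b[3],b[0]:b[2],::-1],(420,540),interpolation=cv2.INTER_CUBIC)
o=np.zeros((540,720,3),np.uint8);o[:300,:300]=a;o[:,300:]=c
cv2.imwrite('pics/cmb.png',o);print(b)
for x in recognise(camera('top'),'tin_0')[:4]: print(x['extent'],x['confidence'])
for x in recognise(q,'tin_0')[:4]: print(x['extent'],x['confidence'])
E
```

```text
[ 0.52995663 -0.21019287  0.15637175] [ 2.35469326e+00  2.07278662e+00 -1.34448035e-03]
[300.94138854 232.88832421] [-4.94104058e-01  1.73907231e-01  1.81461009e+00  5.87653271e-04
  1.15356939e+00 -3.69738081e-01]
(265, 192, 335, 282)
[300.0, 212.8, 19.3, 24.3] 0.67
[301.8, 239.2, 15.9, 16.3] 0.8
```

View pics/cmb.png

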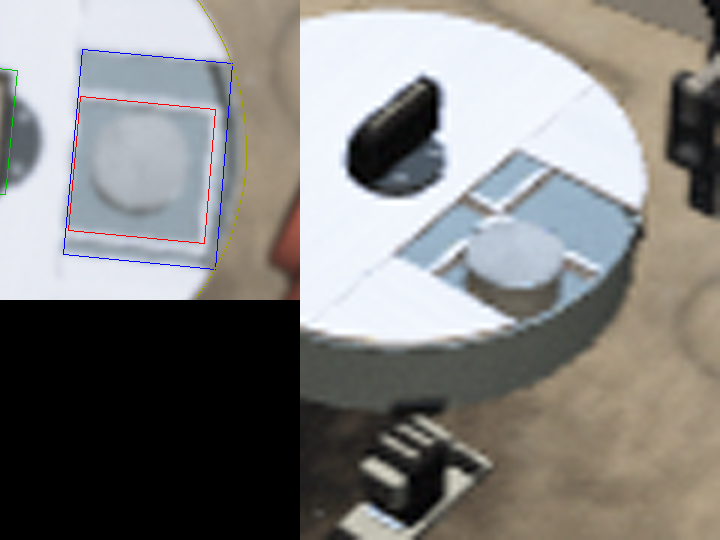

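The second tin stands in its pocket, with the pocket walls visible around it. Now I turn the opening back over the deck.

>>> {"op": "apply_moves", "data": {"moves": [[0.0105,0.02,0,0,0,-0.14],[0.0105,0.04,0,0,0,-0.28],[0.0105,0.06,0,0,0,-0.42],[0.0105,0.08,0,0,0,-0.56],[0.0105,0.1,0,0,0,-0.7],[0.0105,0.12,0,0,0,-0.84],[0.0105,0.14,0,0,0,-0.98],[0.0105,0.16,0,0,0,-1.12],[0.0105,0.18,0,0,0,-1.26],[0.0105,0.2,0,0,0,-1.4],[0.0105,0.22,0,0,0,-1.54],[0.0105,0.22,0,0,0,-1.571]], "claw": 0.6}}

```text
t: 36.45
position: [0.5391, 0.0193, 0.155]
ee_rot: [-3.135, 0.189, 0.002]
force: [-0.4, -0.8, -0.4]
gripper_width: 0.604
grasp_force: 0.0
```

>>> {"op": "apply_moves", "data": {"moves": [[0,0,0,0,0,0],[0,0,0,0,0,0]]}}

```text
t: 36.65
position: [0.5396, 0.0164, 0.1552]
ee_rot: [3.136, -0.188, -0.001]
force: [-0.0, -0.2, -0.4]
gripper_width: 0.603
grasp_force: 0.0
```

>>> {"op": "apply_moves", "data": {"moves": [[0.001,-0.0045,-0.03,0,0,0],[0.001,-0.0045,-0.06,0,0,0],[0.001,-0.0045,-0.078,0,0,0],[0.001,-0.0045,-0.078,0,0,0],[0.001,-0.0045,-0.078,0,0,0]]}}

```text
t: 37.15
position: [0.541, 0.0109, 0.0774]
ee_rot: [-3.136, 0.192, 0.001]
force: [0.2, 0.8, 0.8]
gripper_width: 0.6
grasp_force: 0.0
```

>>> {"op": "apply_moves", "data": {"moves": [[0,0,0,0,0,0],[0,0,0,0,0,0],[0,0,0,0,0,0],[0,0,0,0,0,0],[0,0,0,0,0,0],[0,0,0,0,0,0],[0,0,0,0,0,0],[0,0,0,0,0,0]], "claw": 0.05}}

```text
t: 37.95
position: [0.5428, 0.0135, 0.0794]
ee_rot: [-3.131, 0.193, -0.006]
force: [0.8, 7.7, 2.4]
gripper_width: 0.197
grasp_force: 60.8
```

>>> {"op": "apply_moves", "data": {"moves": [[0,0,0,0,0,0.1],[0,0,0,0,0,0.24],[0,0,0,0,0,0.38],[0,0,0,0,0,0.52],[0,0,0,0,0,0.66],[0,0,0,0,0,0.8],[0,0,0,0,0,0.94],[0,0,0,0,0,1.08],[0,0,0,0,0,1.22],[0,0,0,0,0,1.36],[0,0,0,0,0,1.5],[0,0,0,0,0,1.571]]}}

```text
t: 39.15
position: [0.5412, 0.0155, 0.0794]
ee_rot: [-2.346, -2.08, -0.009]
force: [-3.4, 12.9, 6.7]
gripper_width: 0.194
grasp_force: 61.4
```

>>> {"op": "apply_moves", "data": {"moves": [[0,0,0,0,0,0.14],[0,0,0,0,0,0.28],[0,0,0,0,0,0.42],[0,0,0,0,0,0.56],[0,0,0,0,0,0.7],[0,0,0,0,0,0.84],[0,0,0,0,0,0.98],[0,0,0,0,0,1.12],[0,0,0,0,0,1.26],[0,0,0,0,0,1.4],[0,0,0,0,0,1.54],[0,0,0,0,0,1.571]]}}

```text
t: 40.35
position: [0.5392, 0.014, 0.0794]
ee_rot: [-0.186, -3.131, -0.007]
force: [-9.1, 8.8, 11.7]
gripper_width: 0.195
grasp_force: 62.1
```

>>> {"op": "apply_moves", "data": {"moves": [[0,0,0,0,0,0],[0,0,0,0,0,0],[0,0,0,0,0,0]]}}

```text
t: 40.65
position: [0.5392, 0.014, 0.0794]
ee_rot: [-0.19, -3.131, -0.007]
force: [-9.1, 9.2, 11.1]
gripper_width: 0.194
grasp_force: 62.1
```

>>> {"op": "apply_moves", "data": {"moves": [[0,0,0,0,0,0],[0,0,0,0,0,0],[0,0,0,0,0,0],[0,0,0,0,0,0],[0,0,0.03,0,0,0],[0,0,0.07,0,0,0],[-0.03,-0.02,0.11,0,0,-0.1],[-0.06,-0.04,0.11,0,0,-0.24],[-0.09,-0.06,0.11,0,0,-0.38],[-0.12,-0.08,0.11,0,0,-0.52],[-0.15,-0.1,0.11,0,0,-0.66],[-0.18,-0.115,0.11,0,0,-0.8]], "claw": 0.85}}

```text
t: 41.85
position: [0.3599, -0.1051, 0.1874]
ee_rot: [1.406, 2.809, -0.001]
force: [-0.4, -0.3, -0.2]
gripper_width: 0.851
grasp_force: 0.0
```

>>> {"op": "apply_moves", "data": {"moves": [[-0.015,-0.008,0,0,0,-0.14],[-0.015,-0.008,0,0,0,-0.28],[-0.015,-0.008,0,0,0,-0.42],[-0.015,-0.008,0,0,0,-0.56],[-0.015,-0.008,0,0,0,-0.7],[-0.015,-0.008,0,0,0,-0.771],[-0.015,-0.008,0,0,0,-0.771],[-0.015,-0.008,0,0,0,-0.771]]}}

```text
t: 42.65
position: [0.346, -0.1122, 0.1873]
ee_rot: [2.351, 2.083, -0.0]
force: [0.2, 0.6, -0.7]
gripper_width: 0.853
grasp_force: 0.0
```

```bash
python3 - <<'E'
from h import *
s=sense();print(s['position'],s['ee_rot'])
p=camera('top');q=camera('scene')
for n,pp in(('top',p),('scene',q)):
    for k,z in(('lock',.016),('lock_grip',.054)):
        for x in spot_point(pp,k)[:4]: print(n,k,x['at'],round(x['confidence'],2),atz(pp,x['at'][1],x['at'][0],z))
a=cv2.imread  # compose: drum from top with overlay, lock from scene
C=np.array([.541,.0135]);th=np.radians(83);ex=np.array([np.cos(th),np.sin(th)]);ey=np.array([-ex[1],ex[0]])
im=cv2.resize(p['frame'][150:265,205:345,::-1],None,fx=3,fy=3,interpolation=cv2.INTER_CUBIC).copy()
pts=np.array([(proj(p,[*(C+a*ex+b*ey),.058])-[205,150]+.5)*3 for a,b in[(.045,-.06),(.132,-.06),(.132,.06),(.045,.06)]]).astype(np.int32)
cv2.polylines(im,[pts],True,(255,0,0),1)
u=proj(q,[.345,-.11,.04]).astype(int);print(u)
c=cv2.resize(q['frame'][u[1]-30:u[1]+30,u[0]-30:u[0]+30,::-1],(360,360),interpolation=cv2.INTER_CUBIC)
o=np.zeros((360,780,3),np.uint8);o[:345,:420]=im;o[:,420:]=c;cv2.imwrite('pics/cmb2.png',o)
E
```

```text
[ 0.34601767 -0.11218642  0.1873138 ] [ 2.35128508e+00  2.08329846e+00 -1.90957413e-05]
top lock [184.7, 114.2] 0.8 [0.63040015 0.47560193 0.016     ]
top lock [206.2, 159.9] 0.72 [0.56223513 0.3399554  0.016     ]
top lock [284.2, 373.5] 0.68 [ 0.31762074 -0.27777301  0.016     ]
top lock [276.1, 317.2] 0.67 [ 0.34523702 -0.11578686  0.016     ]
top lock_grip [284.2, 379.2] 0.85 [ 0.31684354 -0.28557766  0.054     ]
top lock_grip [202.3, 156.3] 0.8 [0.56707106 0.34231128 0.054     ]
top lock_grip [185.6, 109.3] 0.57 [0.61948365 0.47800615 0.054     ]
top lock_grip [277.7, 315.7] 0.48 [ 0.33980437 -0.10737257  0.054     ]
scene lock [274.1, 281.1] 0.78 [ 0.34921215 -0.10482724  0.016     ]
scene lock [174.9, 194.3] 0.67 [0.62006371 0.46063387 0.016     ]
scene lock [305.2, 321.4] 0.57 [ 0.30572772 -0.27352548  0.016     ]
scene lock [194.8, 208.8] 0.45 [0.54991746 0.33589003 0.016     ]
scene lock_grip [272.2, 279.0] 0.94 [ 0.32216919 -0.11232401  0.054     ]
scene lock_grip [277.0, 283.4] 0.74 [ 0.31226629 -0.13423904  0.054     ]
scene lock_grip [299.8, 325.7] 0.65 [ 0.30161099 -0.28682882  0.054     ]
scene lock_grip [186.3, 205.5] 0.43 [0.54744194 0.34627397 0.054     ]
[282 270]
```

View pics/cmb2.png

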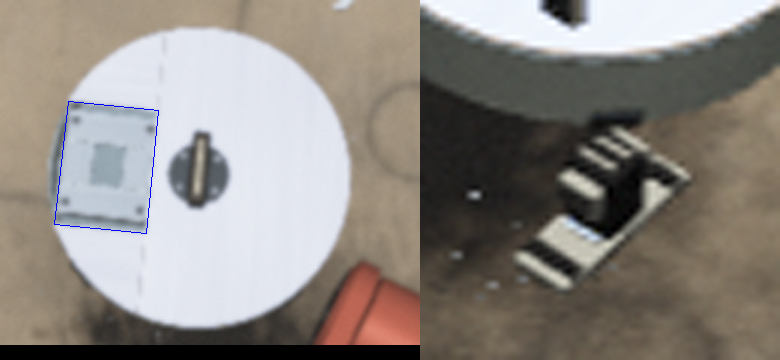

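Left part: the opening lies over the deck, with the slot at (109,165). Right part: the lock stands upright on the bench. I regrip it.

>>> {"op": "apply_moves", "data": {"moves": [[-0.001,0.002,-0.04,0,0,0],[-0.001,0.002,-0.08,0,0,0],[-0.001,0.002,-0.12,0,0,0],[-0.001,0.002,-0.14,0,0,0],[-0.001,0.002,-0.151,0,0,0],[-0.001,0.002,-0.151,0,0,0],[-0.001,0.002,-0.151,0,0,0]]}}

```text
t: 43.65
position: [0.3452, -0.1101, 0.0365]
ee_rot: [-2.353, -2.082, 0.0]
force: [0.9, -0.5, 0.4]
gripper_width: 0.851
grasp_force: 0.0
```

>>> {"op": "apply_moves", "data": {"moves": [[0,0,0,0,0,0],[0,0,0,0,0,0],[0,0,0,0,0,0],[0,0,0,0,0,0],[0,0,0,0,0,0],[0,0,0,0,0,0],[0,0,0,0,0,0],[0,0,0,0,0,0]], "claw": 0.3}}

```text
t: 44.45
position: [0.3479, -0.1114, 0.0393]
ee_rot: [2.349, 2.079, 0.003]
force: [-0.8, 1.6, 13.4]
gripper_width: 0.366
grasp_force: 62.0
```

```bash
python3 - <<'E'
from h import *
p=camera('top');print('slot hand',atz(p,205+109.5/3-.5,150+165/3-.5,.05))
g=p['frame'][192:220,228:256].astype(int).sum(2)/3
C=np.array([.541,.0135]);th=np.radians(83);ex=np.array([np.cos(th),np.sin(th)]);ey=np.array([-ex[1],ex[0]])
# template fit: slot vs plate contrast
im=p['frame'].mean(2).astype(np.float32)
best=[]
A,Bq=np.meshgrid(np.arange(-.022,.0221,.001),np.arange(-.027,.0271,.001))
ins=(abs(A)<.0155)&(abs(Bq)<.0205)
for dx in np.arange(-.006,.0061,.0005):
  for dy in np.arange(-.006,.0061,.0005):
    c=C+.088*ex+[dx,dy]
    uv=np.array([proj(p,[*(c+a*ex+b*ey),.05]) for a,b in zip(A.ravel()[::7],Bq.ravel()[::7])],np.float32)
    v=cv2.remap(im,uv[:,0:1],uv[:,1:2],cv2.INTER_LINEAR)[:,0];i=ins.ravel()[::7]
    best.append((v[~i].mean()-v[i].mean(),*c))
print(sorted(best)[-3:])
E
```

```text
slot hand [0.55523    0.09935757 0.05      ]
[(np.float32(30.053055), np.float64(0.555224502219653), np.float64(0.10134406134443633)), (np.float32(30.056717), np.float64(0.554724502219653), np.float64(0.10084406134443633)), (np.float32(30.083374), np.float64(0.555224502219653), np.float64(0.10084406134443633))]
```

>>> {"op": "apply_moves", "data": {"moves": [[0,0,0.03,0,0,0],[0,0,0.07,0,0,0],[0,0,0.11,0,0,0],[0.03,0.03,0.13,0,0,0],[0.06,0.06,0.13,0,0,0],[0.09,0.09,0.13,0,0,0],[0.12,0.12,0.13,0,0,0],[0.15,0.15,0.13,0,0,0],[0.18,0.18,0.13,0,0,0],[0.2,0.2,0.13,0,0,0],[0.208,0.213,0.13,0,0,0],[0.208,0.213,0.13,0,0,0]]}}

```text
t: 45.7
position: [0.5534, 0.1043, 0.1664]
ee_rot: [-2.35, -2.084, -0.0]
force: [-0.4, -0.4, -1.2]
gripper_width: 0.371
grasp_force: 60.6
```

>>> {"op": "apply_moves", "data": {"moves": [[0,0,-0.03,0,0,0],[0,0,-0.05,0,0,0],[0,0,-0.06,0,0,0],[0,0,-0.06,0,0,0]]}}

```text
t: 46.1
position: [0.5505, 0.102, 0.1044]
ee_rot: [-2.352, -2.079, 0.006]
force: [-0.5, -0.3, -1.3]
gripper_width: 0.366
grasp_force: 60.6
```

>>> {"op": "apply_moves", "data": {"moves": [[0.002,0,0,0,0,0],[0.002,0,0,0,0,0],[0.002,0,0,0,0,0]]}}

```text
t: 46.4
position: [0.5563, 0.1029, 0.1079]
ee_rot: [2.352, 2.08, 0.003]
force: [-0.6, 0.8, -1.6]
gripper_width: 0.365
grasp_force: 60.6
```

>>> {"op": "apply_moves", "data": {"moves": [[-0.001,-0.0008,0,0,0,0],[-0.001,-0.0008,0,0,0,0],[-0.001,-0.0008,-0.005,0,0,0],[-0.001,-0.0008,-0.01,0,0,0],[-0.001,-0.0008,-0.015,0,0,0],[-0.001,-0.0008,-0.015,0,0,0],[-0.001,-0.0008,-0.015,0,0,0]]}}

```text
t: 47.1
position: [0.5537, 0.1022, 0.0907]
ee_rot: [-2.352, -2.082, 0.001]
force: [-0.6, 0.5, -2.0]
gripper_width: 0.366
grasp_force: 60.6
```

>>> {"op": "apply_moves", "data": {"moves": [[0.0005,0,-0.002,0,0,0],[0.0005,0,-0.004,0,0,0],[0.0005,0,-0.006,0,0,0],[0.0005,0,-0.008,0,0,0],[0.0005,0,-0.008,0,0,0]]}}

```text
t: 47.6
position: [0.5542, 0.1021, 0.0829]
ee_rot: [-2.352, -2.082, 0.001]
force: [0.2, -0.9, -2.1]
gripper_width: 0.367
grasp_force: 60.6
```

>>> {"op": "apply_moves", "data": {"moves": [[0,0,-0.003,0,0,0],[0,0,-0.006,0,0,0],[0,0,-0.008,0,0,0],[0,0,-0.01,0,0,0],[0,0,-0.011,0,0,0],[0,0,-0.011,0,0,0]]}}

```text
t: 48.2
position: [0.5545, 0.1023, 0.074]
ee_rot: [-2.352, -2.082, 0.001]
force: [-4.0, -0.7, 8.7]
gripper_width: 0.361
grasp_force: 62.6
```

>>> {"op": "apply_moves", "data": {"moves": [[0,0,-0.001,0,0,0],[0,0,-0.002,0,0,0],[0,0,-0.002,0,0,0]]}}

```text
t: 48.5
position: [0.5544, 0.1023, 0.0739]
ee_rot: [-2.352, -2.082, 0.003]
force: [-10.3, 0.1, 18.1]
gripper_width: 0.367
grasp_force: 65.0
```

>>> {"op": "apply_moves", "data": {"moves": [[0,0,0,0,0,0],[0,0,0,0,0,0],[0,0,0,0,0,0],[0,0,0,0,0,0],[0,0,0,0,0,0],[0,0,0,0,0,0],[0,0,0.01,0,0,0],[0,0,0.03,0,0,0],[0,0,0.07,0,0,0],[0,0,0.11,0,0,0],[0,0,0.12,0,0,0],[0,0,0.12,0,0,0]], "claw": 0.85}}

```text
t: 49.7
position: [0.5567, 0.1023, 0.194]
ee_rot: [2.349, 2.079, 0.008]
force: [-0.3, -0.2, -0.9]
gripper_width: 0.846
grasp_force: 0.0
```

>>> {"op": "apply_moves", "data": {"moves": [[0,-0.04,0,0,0,0],[0,-0.08,0,0,0,0],[0,-0.12,0,0,0,0],[0,-0.17,0,0,0,0],[0,-0.22,0,0,0,0],[0,-0.27,0,0,0,0],[0,-0.31,0,0,0,0],[0,-0.31,0,0,0,0]]}}

```text
t: 50.5
position: [0.553, -0.2124, 0.1881]
ee_rot: [-2.358, -2.074, 0.004]
force: [-0.1, 0.3, 0.2]
gripper_width: 0.851
grasp_force: 0.0
```

```bash
python3 - <<'E'
from h import *
p=camera('top');q=camera('scene')
a=p['frame'][180:232,222:262,::-1]
a=cv2.resize(a,None,fx=10,fy=10,interpolation=cv2.INTER_CUBIC).copy()
C=np.array([.541,.0135]);th=np.radians(83);ex=np.array([np.cos(th),np.sin(th)]);ey=np.array([-ex[1],ex[0]])
pts=np.array([(proj(p,[*(C+x*ex+y*ey),.058])-[222,180]+.5)*10 for x,y in[(.07,-.054),(.106,-.054),(.106,.054),(.07,.054)]]).astype(np.int32)
cv2.polylines(a,[pts],True,(0,0,255),1)
u=proj(q,[.552,.1,.07]).astype(int)
c=cv2.resize(q['frame'][u[1]-26:u[1]+26,u[0]-19:u[0]+19,::-1],None,fx=10,fy=10,interpolation=cv2.INTER_CUBIC)
cv2.imwrite('pics/fin.png',np.hstack([a,c]))
for x in spot_point(p,'lock')[:5]: print(x['at'],atz(p,x['at'][1],x['at'][0],.05),x['confidence'])
for x in spot_point(q,'lock_grip')[:5]: print(x['at'],atz(q,x['at'][1],x['at'][0],.088),x['confidence'])
# flange by gold segmentation
for src in ('now',):
    f=p['frame'].astype(int); m=((f[:,:,0]-f[:,:,2])>18)&(f[:,:,0]>130)
    mm=np.zeros_like(m); mm[182:228,228:255]=m[182:228,228:255]
    h=cv2.convexHull(np.ascontiguousarray(np.argwhere(mm)[:,::-1]).astype(np.int32))[:,0]
    print(cv2.minAreaRect(np.array([atz(p,i,j,.058)[:2] for i,j in h]).astype(np.float32)*1000),mm.sum())
E
```

```text
[286.3, 374.6] [ 0.31136717 -0.2731289   0.05      ] 0.93
[205.1, 238.0] [0.55369043 0.10803773 0.05      ] 0.83
[183.7, 116.7] [0.62548149 0.45804327 0.05      ] 0.75
[207.1, 157.4] [0.55369527 0.33991425 0.05      ] 0.65
[203.3, 263.5] [0.54594792 0.08760188 0.088     ] 0.88
[296.7, 324.9] [ 0.28396355 -0.29021377  0.088     ] 0.73
[170.6, 195.0] [0.56957028 0.40974776 0.088     ] 0.53
[186.2, 204.2] [0.51164883 0.32188747 0.088     ] 0.44
((554.39697265625, 101.22073364257812), (27.71873664855957, 103.80419158935547), 82.29127502441406) 152
```

```bash
python3 - <<'E'
from h import *
for n,b in(('top',(222,180,262,232)),('scene',(243,190,280,226))):
    p=camera(n);f=cv2.resize(p['frame'][:,:,::-1],None,fx=1.4,fy=1.4,interpolation=cv2.INTER_CUBIC)
    r=cv2.imread(f'pics/{n}0.png')
    x0,y0,x1,y1=[int(v*1.4) for v in b]
    g=lambda i:cv2.cvtColor(i[y0:y1,x0:x1],cv2.COLOR_BGR2GRAY).astype(np.float32)
    print(n,cv2.phaseCorrelate(g(r),g(f),cv2.createHanningWindow((x1-x0,y1-y0),cv2.CV_32F)),abs(g(r)-g(f)).mean(),np.corrcoef(g(r).ravel(),g(f).ravel())[0,1])
print(sense()['joint_vel'])
E
```

```text
top ((-0.28570851482320236, 0.06296681432718998), 0.9525722471872965) 4.045254 0.9862301029815321
scene ((0.18921751207320625, -0.37860343653337836), 1.014215335757644) 4.6076922 0.9907610716825358
[ 0.00539511 -0.00585557 -0.00746662 -0.00224359 -0.00292891 -0.00228101]
```

The lock matches its starting appearance in both cameras to within about 0.6 mm, so I take it as seated. I hand in.

```bash
python3 -c "
from bench import sign_off; print(sign_off())"
```

```text
the job is handed in; nothing more can be done
None
```

The job is handed in, with no verdict returned: by the cameras both tins on the bench stand in their own pockets, the opening is back over the deck, and the lock is back in its starting place; the buttons springing out was judged only from that match, not measured directly.

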